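# Charge the deburring barrel and switch it on

## Robot

A 7-joint arm with a two-finger parallel gripper is mounted at the origin on the work surface. World frame = base frame: x ahead of the robot, y to its left, z up, the work surface at z = 0. Lengths are in m, angles in rad, forces in N, time in s.
With the tool pointing down it reaches from about 0.425 to 0.875 m from the base axis. Payload 9.9 kg.
Tool frame: the origin (TCP) lies midway between the tips of the shut fingers; the grasp point (between the pads) lies 19 mm behind it; z points along the fingers, x is the direction in which the jaws open and shut, and the axes are right-handed (so a half turn about z gives the same grasp; the last joint's range is limited). The gripper opens to 85 mm and grips with 20 to 120 N. Pads are 22 mm wide; open, the fingers measure 114 mm over their backs; the gripper's body (76 mm by 85 mm) begins 54 mm behind the grasp point. The pads swing forward as they close: fully open they stand 13 mm farther back than shut.
Start: joints at [-1.33, 0.576, 0.025, 1.437, -0.015, 1.129, -0.057], TCP at [0.215, 0.64, 0.231] pointing down, gripper open.
Joint ranges: [-2.76, 2.76], [-0.34, 2.15], [-1.52, 1.57], [0.19, 2.46], [-1.09, 4.23], [0.17, 1.99], [-2.82, 2.82]. Speed limits (rad/s): [2.22, 2.22, 3.01, 3.01, 3.14, 3.14, 3.14].

## Interface

Orientations are given as [roll, pitch, yaw] about the fixed x, y, z axes, in that order (R = Rz(yaw) Ry(pitch) Rx(roll)).
In Python, from bench import telemetry, get_image, manip gives the robot as it stands.
- The arm moves only by the shell command python3 -m pendant 'ROWS' [FORCE]. ROWS is a JSON object of lists of equal length, an entry for each row: "claw": the closure in counts, from 0 (fully open) to 255 (shut); "travel": the shift along the tool's x, y, z in mm, a list of three; "delta_rot": the turn, a rotation vector about the tool's x, y, z in degrees, a list of three. A call has 1 to 20 rows; each row shifts and turns the pose as measured when the row begins, along the tool's axes as they then stand; what a row does not reach is not made up. A row lasts 1/8 s, in which the tool goes at most 62.5 mm and 10.7 degrees, less where a joint would pass 70% of its speed; a pose out of reach is approached as far as the arm can. A call with a gripper value outside its range is refused whole. The fingers move at their own pace and stop on an object; FORCE is the grip in N (left out, the last holds). Time passes only in rows, so rows that do not move let the fingers close. It gives the time, the measured TCP pose, the force and the opening at its end, in the units of the state.
- telemetry.state(): the state, without advancing time (a new reading comes with each control period).
- get_image(name): name is "scene" or "top" or "wrist"; returns a dict with "color" (400x640x3 uint8, red, green, blue), "mtx" (3x3 intrinsics, pixels), "R" (3x3) and "t" (3): a world point X has camera coordinates R X + t; the wrist camera has in their place "hand_eye" (4x4, takes a point from camera to tool coordinates, whose origin is the TCP and whose axes are the tool frame's). Camera axes: x right, y down, z forward; pixel columns grow to the right and rows downward; lengths in m; the calibration is good to about 2 mm. A picture is of the moment at which its call begins: read the wrist's pose just before it. There is no depth.
- manip.sign_off(): hands the job in, once; it reports no verdict.
The state is a dict: "time_s": time; "joint_pos": joint angles; "qvel": joint speeds; "joint_efforts": joint torques, N m; "ee_pos": TCP position; "tcp_rot": TCP orientation; "force": force on the tool from outside, world axes, zero at the start; "ft_torque": the same for the moment, N m; "gripper_width": opening from 0.0 (shut) to 1.0 (fully open).
Only numpy, scipy, OpenCV 4.12 (cv2) and the standard library are available. Lean on these libraries where they do the work, as an engineer would, in place of code of your own. Each camera call takes 0.05 s, during which the arm holds its last target. There are 200 camera calls.

## Task

Pour all five steel pieces from the scoop through the wide funnel into the clear barrel, and set the empty scoop back flat on the bench. Then take the key out of its wooden stand, push it fully into the key switch and turn it clockwise to its stop, leaving it in there. Leave the other things on the bench where they are.

Things in the scene. Friction and masses are not known exactly. Their poses are not given: they have to be found in the camera images.
- scoop: Loose aluminium scoop holding the pieces, 0.15 kg: tray 120 mm long (x), 66 wide (y), floor 4 thick, walls 3 thick, sides 40 tall; back wall at +x, open at its -x end (no lip: keep it level). Black bar grip 14 mm thick (y) along x from -30 to +60 mm, from 75 to 99 mm height over the tray, on a riser at the back. Origin: centre of the underside, z up.
- scoop_grip (a point): Point in the bar grip over the middle of the scoop, 87 mm above its underside; axes as the scoop. Pinch the bar here from above, fingers closing along y.
- scoop_spout (a point): Middle of the scoop floor's open edge (60 mm towards -x of the scoop's origin, 4 mm up); axes as the scoop.
- barrel: Fixed round drive base (132 mm across, 25 mm tall) with an upright clear narrow barrel (inner diameter 60 mm) and above it a wide aluminium funnel: mouth 160 mm across at 173 mm height, narrowing to a 57 mm neck at 98 mm height, held by three thin rods. Origin: centre of the underside.
- funnel_mouth (a point): Centre of the funnel's mouth, level with its rim, 173 mm above the bench.
- barrel_floor (a point): Centre of the clear barrel's inner floor, 30 mm above the bench; z up.
- switchbox: Fixed grey box, 100 x 90 x 50 mm tall, with the round key switch on top. Origin: centre of the underside.
- rotor (a joint): Turn of the key switch in rad: 0 to 1.3 (its stop); grows clockwise seen from above. It stays where it is left. It starts between 0 and 0.3.
- slot (a point): Centre of the slot's mouth on top of the round key switch (66 mm across, 40 mm tall, top 90 mm above the bench). The slot is 26 mm (x) by 12 mm (y), 38 mm deep, with a 3 mm chamfer; the axes turn with the switch, z up.
- keystand: Fixed wooden block, 64 x 54 x 42 mm tall, in whose top slot the key stands. Origin: centre of the underside.
- key: Loose key, 80 mm tall, 0.06 kg, upright in its stand. Origin: centre of the blade's tip, z up. Blade 22 (x) by 8 (y) mm, tapered tip, from 0 to 34 mm; collar 40 x 20 mm from 34 to 40 mm, which stops on the top of switch or stand; flat black bow 44 mm wide (x), 10 mm thick (y), from 40 to 80 mm. A half turn about z fits as well.
- piece0: One of five alike short steel cylinders, 22 mm across, 20 mm tall, standing in the scoop at the start. Origin: centre of its underside.
- piece1: One of five alike short steel cylinders, 22 mm across, 20 mm tall, standing in the scoop at the start. Origin: centre of its underside.
- piece2: One of five alike short steel cylinders, 22 mm across, 20 mm tall, standing in the scoop at the start. Origin: centre of its underside.
- piece3: One of five alike short steel cylinders, 22 mm across, 20 mm tall, standing in the scoop at the start. Origin: centre of its underside.
- piece4: One of five alike short steel cylinders, 22 mm across, 20 mm tall, standing in the scoop at the start. Origin: centre of its underside.
- tape: Bystander, to be left alone: cream desk tape dispenser, 180 x 70 x 108 mm. Origin: centre of the underside.
- frame: Bystander, to be left alone: flat open rectangular steel frame, 170 x 90 x 12 mm. Origin: centre of the underside.
- plate: Bystander, to be left alone: flat dark steel plate, 80 x 80 x 6 mm. Origin: centre of the underside.
- die: Bystander, to be left alone: flat brass plate with a small grille in its middle, 90 x 75 x 8 mm. Origin: centre of the underside.
- driver: Bystander, to be left alone: screwdriver, 190 mm long. Origin: centre of the underside.
- jar: Bystander, to be left alone: closed amber jar, 56 mm across, 90 mm tall. Origin: centre of the underside.
Not all that is in view belongs to the job. Leave any blue or red look-alike of the scoop alone.

How it is judged:
On the way, in this order (a step that is already met when the one before it is completed fails the run):
1. the scoop is tipped, its open edge over the funnel (horizontal distance between scoop_spout and funnel_mouth below 0.085 m and z of scoop_spout in the frame of funnel_mouth above -0.05 m and angle between scoop's own z axis and vertical above 0.35 rad), for 0.1 s.
2. all five pieces are inside the clear barrel (horizontal distance between each of piece0, piece1, piece2, piece3, piece4 and barrel_floor below 0.035 m and z of piece0 in the frame of barrel_floor between -0.01 and 0.07 m and z of piece1 in the frame of barrel_floor between -0.01 and 0.07 m and z of piece2 in the frame of barrel_floor between -0.01 and 0.07 m and z of piece3 in the frame of barrel_floor between -0.01 and 0.07 m and z of piece4 in the frame of barrel_floor between -0.01 and 0.07 m), for 0.2 s.
3. the scoop stands flat on the bench, let go (height (world z) of scoop below 0.02 m and angle between scoop's own z axis and vertical below 0.12 rad and linear speed of scoop below 0.03 m/s and contact force between the fingers and scoop below 0.2 N), for 0.2 s.
4. the key is fully in the switch, which is not yet turned (horizontal distance between key and slot below 0.006 m and z of key in the frame of slot below -0.029 m and angle between key's own z axis and vertical below 0.15 rad and value of joint rotor below 0.8 rad), for 0.1 s.
5. the switch is turned clockwise to its stop, the key in it (horizontal distance between key and slot below 0.006 m and z of key in the frame of slot below -0.029 m and angle between key's own z axis and vertical below 0.15 rad and value of joint rotor above 1.05 rad), for 0.2 s.
At the end, for the whole second after the job is handed in: All five pieces in the clear barrel, below the funnel; scoop flat on the bench (within 20 mm, 0.12 rad) and released; key fully in the switch (tip over 29 mm deep, within 6 mm of its axis, tilt under 0.15 rad), switch at 1.05 rad (of 1.3) or more; all at rest (all of step 2 and all of step 3 and all of step 5 and linear speed of key below 0.03 m/s); the robot touches nothing.
It fails at once if one of the six bystanders is moved by more than 30 mm (distance of any of tape, frame, plate, die, driver, jar from where it was at the start of the episode above 0.03 m).
It also fails if it takes over 72 s, if anything falls off the work surface, if the arm or the gripper's body presses on something with over 40 N, if the wrist force passes 120 N, or if a joint passes its speed limit or range.

## Working session

There is one attempt and no reset: what is moved stays moved. The work goes in short steps, Python scripts to look and compute and a shell command to move; the robot and the scene stay as the last step left them, time stands still between calls to the robot, and variables do not carry over. Pictures are saved under pics/ and viewed, about 8 in all and at most 12, crops included, and the job is handed in when it is done.

```bash
mkdir -p pics; ls
python3 - <<'E'
from bench import telemetry,get_image
import cv2
print(telemetry.state())
for n in ("scene","top"):
    d=get_image(n);cv2.imwrite(f"pics/{n}0.png",d["color"][:,:,::-1]);print(n,d["mtx"],d["R"],d["t"])
d=get_image("wrist");print(d["mtx"],d["hand_eye"])
E
```

```text
pics
{'time_s': 0.0, 'joint_pos': array([-1.32978945,  0.57654329,  0.0248552 ,  1.43794169, -0.01498601,
        1.12897355, -0.05652446]), 'qvel': array([ 0.00031525,  0.00125253,  0.00057182, -0.00027008,  0.00059111,
       -0.00014898,  0.0005865 ]), 'joint_efforts': array([-3.39229073e-04, -7.65751863e+01,  2.24998847e+00, -2.85954130e+01,
        1.52627332e-02,  1.27274834e-02, -6.11253631e-05]), 'ee_pos': array([0.21526836, 0.63926611, 0.23042351]), 'tcp_rot': array([3.14148546e+00, 1.67771401e-03, 1.24599522e+00]), 'force': array([-0.31514199, -0.17906917, -0.07703329]), 'ft_torque': array([ 0.06849421, -0.03263849,  0.03276706]), 'gripper_width': 0.9973735598040523}
scene [[378.28364922   0.         316.07015178]
 [  0.         378.28364922 194.30097783]
 [  0.           0.           1.        ]] [[ 0.19831418  0.98012608 -0.00493409]
 [ 0.52559171 -0.11059218 -0.84351807]
 [-0.82729973  0.16468828 -0.53707814]] [-0.23934095 -0.13738345  1.52540255]
top [[362.56838938   0.         318.84209068]
 [  0.         362.56838938 206.6100812 ]
 [  0.           0.           1.        ]] [[-0.01788975 -0.99940448  0.02950652]
 [-0.99301419  0.01431741 -0.11712312]
 [ 0.11663091 -0.0313957  -0.99267897]] [0.14749307 0.50831832 1.08130451]
[[275.88266099   0.         319.43273684]
 [  0.         275.88266099 200.3866919 ]
 [  0.           0.           1.        ]] [[ 9.99999885e-01 -2.61651531e-04 -4.01036059e-04  1.13381144e-03]
 [ 3.61722533e-04  9.61554330e-01  2.74614530e-01 -7.07499158e-02]
 [ 3.13764647e-04 -2.74614643e-01  9.61554314e-01 -1.42364400e-01]
 [ 0.00000000e+00  0.00000000e+00  0.00000000e+00  1.00000000e+00]]
```

View pics/scene0.png

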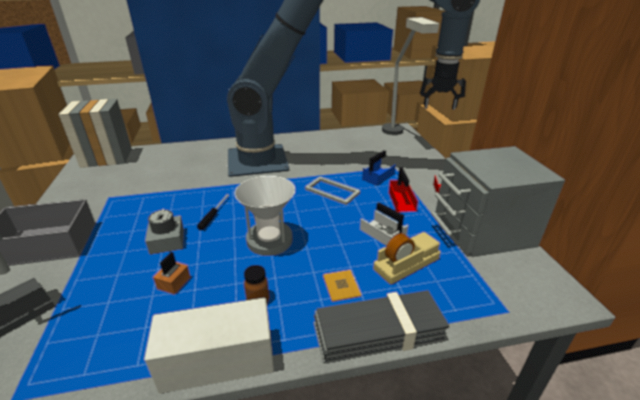

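View pics/top0.png

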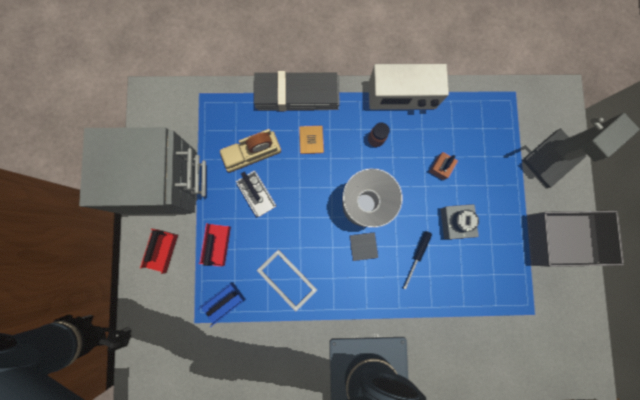

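The scene shows the aluminium scoop at top (256,193), next to the tape dispenser at (250,150). The barrel and funnel are at (372,198), the switch at (462,220) and the key stand at (445,166). Scoop candidates in top are silver (256,193), blue (222,302), red (215,245) and red (160,252). The silver one holding pieces fits the description, and I'll confirm it in an enlarged crop.

```bash
cat > h.py <<'E'
import numpy as np,cv2
from bench import telemetry,get_image
from scipy.spatial.transform import Rotation as Rn
def cam(name):
    if name=="wrist":
        s=telemetry.state();d=get_image(name)
        T=np.eye(4);T[:3,:3]=Rn.from_euler('xyz',s["tcp_rot"]).as_matrix();T[:3,3]=s["ee_pos"]
        W=np.linalg.inv(T@d["hand_eye"]);d["R"]=W[:3,:3];d["t"]=W[:3,3]
    else: d=get_image(name)
    return d
def ray(d,u,v,z):
    c=-d["R"].T@d["t"];r=d["R"].T@np.linalg.inv(d["mtx"])@[u,v,1.]
    return c+r*(z-c[2])/r[2]
def px(d,X):
    p=d["mtx"]@(d["R"]@np.asarray(X,float)+d["t"]);return p[:2]/p[2]
E
python3 - <<'E'
from h import *
d=cam("top");c=d["color"][:,:,::-1]
f=lambda x,y,w,h,k:cv2.resize(c[y:y+h,x:x+w],None,fx=k,fy=k,interpolation=cv2.INTER_CUBIC)
a=f(226,160,60,66,6);b=f(425,145,66,100,6) 
H=600;o=np.zeros((H,360+396+10,3),np.uint8);o[:396,:360]=a;o[:600,370:]=b
cv2.imwrite("pics/crop1.png",o)
for n,u,v,z in (("scoop",256,193,0.09),("rim",372,198,.173),("sw",464,220,.09),("key",451,160,.08)): print(n,ray(d,u,v,z))
E
```

```text
scoop [0.5454398  0.32178937 0.09      ]
rim [0.51469394 0.0012386  0.173     ]
sw [ 0.45803253 -0.28026523  0.09      ]
key [ 0.63915216 -0.25704103  0.08      ]
```

View pics/crop1.png

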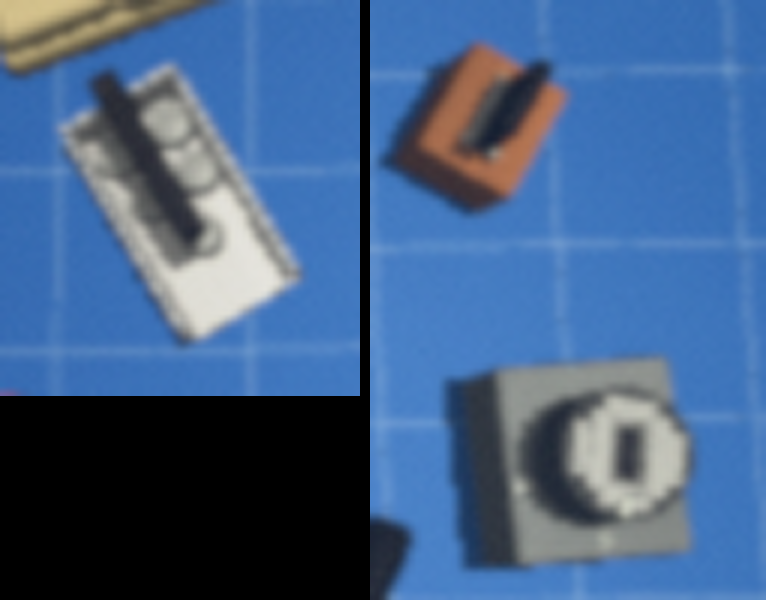

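The silver scoop holds five cylinders, with its bar running from crop (102,80) to (195,235), so it is the one meant. Its open end faces the lower right. The slot's long side runs nearly along image vertical.

```bash
python3 -m pendant '{"claw":[0,0,0,0,0,0,0,0,0,0],"travel":[[-20,41,0],[-20,41,0],[-20,41,0],[-20,41,0],[-20,41,0],[-20,41,0],[-20,41,0],[-20,41,0],[-20,41,0],[-20,41,0]],"delta_rot":[[0,0,0],[0,0,0],[0,0,0],[0,0,0],[0,0,0],[0,0,0],[0,0,0],[0,0,0],[0,0,0],[0,0,0]]}' && python3 -m pendant '{"claw":[0,0,0,0,0,0,0,0,0,0,0,0,0,0],"travel":[[0,0,0],[0,0,0],[0,0,0],[0,0,0],[0,0,0],[0,0,0],[0,0,0],[0,0,0],[0,0,0],[0,0,0],[0,0,0],[0,0,0],[0,0,0],[0,0,0]],"delta_rot":[[0,0,10],[0,0,10],[0,0,10],[0,0,10],[0,0,10],[0,0,10],[0,0,10],[0,0,10],[0,0,10],[0,0,10],[0,0,10],[0,0,10],[0,0,10],[0,0,0]]}'
python3 - <<'E'
from h import *
s=telemetry.state();print(s["joint_pos"],s["ee_pos"],np.degrees(s["tcp_rot"]))
d=cam("wrist");cv2.imwrite("pics/w1.png",d["color"][:,:,::-1]);np.savez("w1.npz",**{k:d[k] for k in("mtx","R","t")})
E
```

```text
time_s: 1.45
ee_pos: [0.5463, 0.3134, 0.2283]
tcp_rot: [-3.139, 0.002, 1.255]
force: [0.7, 0.8, -0.0]
gripper_width: 1.003
time_s: 3.2
ee_pos: [0.5485, 0.3075, 0.2256]
tcp_rot: [3.133, -0.002, -1.095]
force: [-0.4, 0.3, -0.2]
gripper_width: 0.997
[-0.99506298  0.60765316  0.7076675   1.58338987 -0.42221685  1.11795789
 -1.28051936] [0.5484866  0.30747127 0.22561871] [ 1.79522036e+02 -1.19887163e-01 -6.27414676e+01]
```

View pics/w1.png

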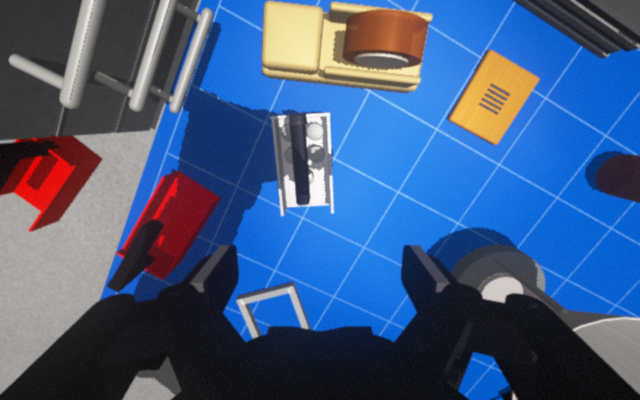

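The wrist view shows the scoop bar top running from (297,115) at the back to (303,203) at the front, and the tray front corners at (283,213) and (332,211).

Run:
```python
from h import *
d=dict(np.load("w1.npz"))
im=cv2.imread("pics/w1.png");t=cam("top")
g=im[105:215,265:345].max(2); 
m=((g<50)*255).astype(np.uint8);n,l,st,c=cv2.connectedComponentsWithStats(m)
i=1+st[1:,4].argmax();print(st[i],c[i]);p=np.argwhere(l==i)[:,::-1].astype(np.float32)+[265,105]
r=cv2.minAreaRect(p.astype(np.float32));print(r)
a,b=ray(d,297,115,.099),ray(d,303,203,.099);print(a,b,np.linalg.norm(a-b))
a2,b2=ray(t,243,173.3,.099),ray(t,258.5,199.2,.099);print(a2,b2,np.linalg.norm(a2-b2))
for q in ((283,213),(332,211)):print(ray(d,*q,.04))
for q in ((257.0,216.5),(275.5,205.5)):print("top front corners floor",ray(t,*q,.04))
for A,B in((a,b),(a2,b2)):
    u=(A-B)/np.linalg.norm(A-B);print(np.degrees(np.arctan2(u[1],u[0])),B+.03*u)
```

```text
Traceback (most recent call last):
ValueError: attempt to get argmax of an empty sequence
```

Run:
```python
from h import *
d=dict(np.load("w1.npz"));t=cam("top")
im=cv2.imread("pics/w1.png");print(im[150,285:315].max(1))
a,b=ray(d,297,115,.099),ray(d,303,203,.099);print(a,b,np.linalg.norm(a-b))
a2,b2=ray(t,243,173.3,.099),ray(t,258.5,199.2,.099);print(a2,b2,np.linalg.norm(a2-b2))
for q in ((283,213),(332,211)):print(ray(d,*q,.04))
for q in ((257.0,216.5),(275.5,205.5)):print("top front corners",ray(t,*q,.04))
for A,B in((a,b),(a2,b2)):
    u=(A-B)/np.linalg.norm(A-B);print(np.degrees(np.arctan2(u[1],u[0])),B+.03*u)
```

```text
[111 103 101 106 105 108  99  73  54  56  56  61  66  68  75  78  82  81
  80  73  64  74  95 101 111 132 173 205 217 206]
[0.60459564 0.36123426 0.099     ] [0.5304888  0.31843179 0.099     ] 0.0855796455091399
[0.60177963 0.35782336 0.099     ] [0.5260282  0.31336867 0.099     ] 0.08783221638237003
[0.48971341 0.32983433 0.04      ]
[0.52011143 0.27643734 0.04      ]
top front corners [0.48199794 0.32575045 0.04      ]
top front corners [0.51444404 0.27030353 0.04      ]
30.009783675015548 [0.556467   0.33343622 0.099     ]
30.406523816985935 [0.55190188 0.32855263 0.099     ]
```

```bash
python3 -m pendant '{"claw":[0,0,0,0,0,0,0,0],"travel":[[-9,-8,0],[-9,-8,0],[0,0,0],[0,0,30],[0,0,30],[0,0,30],[0,0,25],[0,0,0]],"delta_rot":[[0,0,-3],[0,0,0],[0,0,0],[0,0,0],[0,0,0],[0,0,0],[0,0,0],[0,0,0]]}'
```

```text
time_s: 4.35
ee_pos: [0.5545, 0.3329, 0.1082]
tcp_rot: [3.136, -0.001, -1.03]
force: [0.8, -0.4, 1.2]
gripper_width: 0.998
```

```bash
python3 -m pendant '{"claw":[0,0,0,255,255,255,255,255],"travel":[[0,0,20],[0,0,20],[0,0,0],[0,0,0],[0,0,0],[0,0,0],[0,0,0],[0,0,0]],"delta_rot":[[0,0,0],[0,0,0],[0,0,0],[0,0,0],[0,0,0],[0,0,0],[0,0,0],[0,0,0]]}' 70; python3 -c "
from h import *
s=telemetry.state();print(s['joint_pos'],s['force'])"
```

```text
time_s: 5.35
ee_pos: [0.5569, 0.3337, 0.0712]
tcp_rot: [-3.141, -0.001, -1.029]
force: [0.1, 0.1, -2.4]
gripper_width: 0.149
[-0.94002965  0.7796976   0.57419202  1.69624098 -0.54301536  0.82927583
 -1.15124206] [ 0.06279658  0.0988749  -2.44714788]
```

```bash
python3 -m pendant '{"claw":[255,255,255,255,255,255,255,255,255,255,255,255],"travel":[[0,0,-8],[0,0,-15],[0,0,-20],[0,0,-25],[0,0,-25],[0,0,-25],[0,0,-25],[0,0,-25],[0,0,-25],[0,0,-20],[0,0,-10],[0,0,0]],"delta_rot":[[0,0,0],[0,0,0],[0,0,0],[0,0,0],[-3,0,0],[-3,0,0],[0,0,0],[0,0,0],[0,0,0],[0,0,0],[0,0,0],[0,0,0]]}' ; python3 -c "
from h import *
s=telemetry.state();print(s['joint_pos'],s['force'])"
```

```text
time_s: 6.85
ee_pos: [0.567, 0.3385, 0.311]
tcp_rot: [3.038, -0.004, -1.032]
force: [-0.0, -0.1, -3.8]
gripper_width: 0.149
[-0.95078077  0.65087181  0.69836685  1.25530001 -0.37815285  1.47458626
 -1.31456039] [-0.03783196 -0.06418914 -3.79830582]
```

```bash
python3 - <<'E'
from h import *
t=cam("scene");print(px(t,[.515,.001,.173]))
for a in range(0,360,90):print(a,px(t,[.515+.08*np.cos(np.radians(a)),.001+.08*np.sin(np.radians(a)),.173]))
E
python3 -m pendant '{"claw":[255,255,255,255,255,255,255,255,255,255,255,255,255,255,255,255],"travel":[[6,5,0],[11,10,1],[16,15,2],[18,17,2],[18,17,2],[18,17,2],[18,17,2],[18,17,2],[18,17,2],[18,17,2],[18,17,2],[18,17,2],[16,15,2],[12,10,1],[6,5,0],[0,0,0]],"delta_rot":[[0,0,0],[0,0,0],[0,0,0],[0,0,0],[0,0,0],[0,0,0],[0,0,0],[0,0,0],[0,0,0],[0,0,0],[0,0,0],[0,0,0],[0,0,0],[0,0,0],[0,0,0],[0,0,0]]}' ; python3 -c "
from h import *
s=telemetry.state();print(s['joint_pos'],s['force'])"
```

```text
[264.55370583 189.51210793]
0 [267.30990705 206.08879651]
90 [294.3055451  186.29204023]
180 [262.13758703 174.98078546]
270 [234.01270788 192.81758696]
time_s: 8.9
ee_pos: [0.4909, 0.0079, 0.3068]
tcp_rot: [3.028, -0.004, -1.038]
force: [0.4, 0.0, -3.0]
gripper_width: 0.153
[-0.68940815  0.37225686  0.78732238  1.7280362  -0.2040882   1.24442539
 -0.88850226] [ 0.43912194  0.01340687 -3.01409613]
```

```bash
python3 -m pendant '{"claw":[255,255,255,255,255,255,255,255,255,255,255,255],"travel":[[0,0,0],[0,0,0],[0,0,0],[0,0,0],[0,0,0],[0,0,0],[0,0,0],[0,0,0],[0,0,0],[0,0,0],[0,0,0],[0,0,0]],"delta_rot":[[0,0.4,-4],[0,1,-8],[0,1,-10],[0,1,-10],[0,1,-10],[0,1,-10],[0,1,-10],[0,1,-10],[0,1,-8],[0,1,-6],[0,0.4,-4],[0,0,0]]}'
python3 - <<'E'
from h import *
s=telemetry.state();print(s['joint_pos'],s['force'],s["ee_pos"])
d=cam("top");e=cam("scene")
f=lambda c,x,y,w,h,k:cv2.resize(c[y:y+h,x:x+w,::-1],None,fx=k,fy=k,interpolation=cv2.INTER_CUBIC)
cv2.imwrite("pics/p1.png",np.hstack([f(d["color"],320,120,100,150,4),f(e["color"],216,120,100,150,4)]))
E
```

```text
time_s: 10.4
ee_pos: [0.4937, 0.0209, 0.3046]
tcp_rot: [3.037, 0.005, 0.612]
force: [-0.0, 0.7, -2.3]
gripper_width: 0.153
[-0.53096417  0.22793185  0.4085479   1.83502704  0.0059052   1.05267501
  0.47521208] [-0.00305274  0.68056451 -2.34812458] [0.49373219 0.02086488 0.30461858]
```

View pics/p1.png

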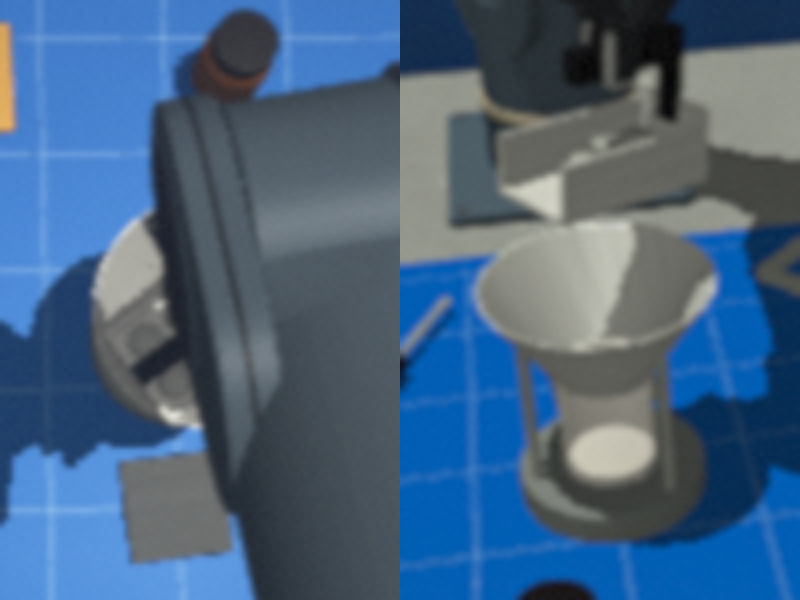

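The pieces are still in the scoop, with the open edge over the funnel. The scene rim fit gives a mouth centre near (0.513, 0.003). I'll start tipping.

```bash
python3 -m pendant '{"claw":[255,255,255,255,255,255,255,255,255,255,255],"travel":[[3,0,8],[3,0,8],[0,0,8],[0,0,0],[0,0,0],[0,0,0],[0,0,0],[0,0,0],[0,0,0],[0,0,0],[0,0,0]],"delta_rot":[[0,0,0],[0,0,0],[0,0,0],[3,0,0],[4,0,0],[4,0,0],[4,0,0],[3,0,0],[2,0,0],[2,0,0],[2,0,0]]}'
python3 - <<'E'
from h import *
s=telemetry.state();print(s['joint_pos'],s['force'],s["ee_pos"])
R=Rn.from_euler('xyz',s["tcp_rot"]).as_matrix();sp=s["ee_pos"]+R@[0,.060,.067];print("spout",sp,"tilt",np.degrees(np.arccos(-R[2,2])))
E
```

```text
time_s: 11.88
ee_pos: [0.5002, 0.0234, 0.2742]
tcp_rot: [-2.812, 0.009, 0.61]
force: [1.5, 0.6, -1.7]
gripper_width: 0.148
[-0.17819032  0.42068506  0.32828062  1.68483536 -0.37811673  1.31548005
  0.89160481] [ 1.5486994   0.56995956 -1.68613135] [0.50021456 0.0234073  0.27421818]
spout [ 0.51971143 -0.00579248  0.19141574] tilt 18.87904637169284
```

```bash
python3 -m pendant '{"claw":[255,255,255,255,255,255,255,255,255,255,255,255],"travel":[[0,0,0],[0,0,0],[0,0,0],[0,0,0],[0,0,0],[0,0,0],[0,0,0],[0,0,0],[0,0,0],[0,0,0],[0,0,0],[0,0,0]],"delta_rot":[[2,0,0],[2,0,0],[2,0,0],[2,0,0],[2,0,0],[2,0,0],[2,0,0],[2,0,0],[2,0,0],[2,0,0],[2,0,0],[0,0,0]]}'
python3 - <<'E'
from h import *
s=telemetry.state();print(s['joint_pos'],s['force'],s["ee_pos"])
R=Rn.from_euler('xyz',s["tcp_rot"]).as_matrix();sp=s["ee_pos"]+R@[0,.060,.067];print("spout",sp,"tilt",np.degrees(np.arccos(-R[2,2])))
e=cam("scene")
f=lambda c,x,y,w,h,k:cv2.resize(c[y:y+h,x:x+w,::-1],None,fx=k,fy=k,interpolation=cv2.INTER_CUBIC)
cv2.imwrite("pics/p2.png",f(e["color"],216,120,100,150,4))
E
```

```text
time_s: 13.38
ee_pos: [0.5008, 0.0231, 0.2738]
tcp_rot: [-2.401, 0.009, 0.61]
force: [0.0, -0.8, -0.7]
gripper_width: 0.149
[ 0.04909821  0.6191237   0.25294412  1.53759818 -0.56599559  1.64658371
  1.05724927] [ 0.01540273 -0.80986777 -0.6631013 ] [0.50078022 0.02310728 0.27380173]
spout [0.49959712 0.02342596 0.18387121] tilt 42.44561830480396
```

View pics/p2.png

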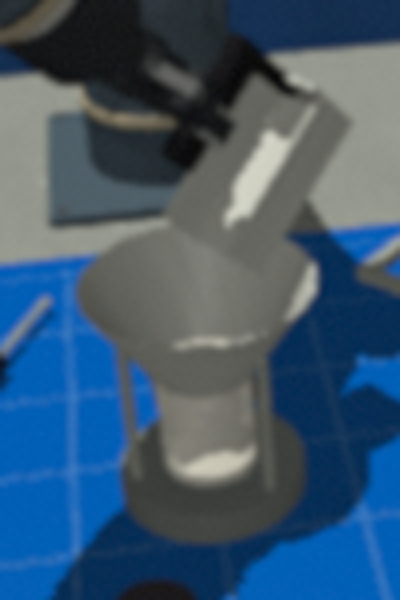

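The barrel now looks filled (grey around (210,440)) and the load has dropped from about 3 N to 0.7 N. I'll tip a bit further, then level off and look.

```bash
python3 -m pendant '{"claw":[255,255,255,255,255,255],"travel":[[0,0,0],[0,0,0],[0,0,0],[0,0,0],[0,0,0],[0,0,0]],"delta_rot":[[4,0,0],[4,0,0],[4,0,0],[0,0,0],[0,0,0],[0,0,0]]}' && python3 -m pendant '{"claw":[255,255,255,255,255,255,255,255,255,255,255],"travel":[[0,0,-15],[0,0,-15],[0,0,0],[0,0,0],[0,0,0],[0,0,0],[0,0,0],[0,0,0],[0,0,0],[0,0,0],[0,0,0]],"delta_rot":[[0,0,0],[-4,0,0],[-7,0,0],[-7,0,0],[-7,0,0],[-7,0,0],[-7,0,0],[-7,0,0],[-7,0,0],[-2,0,0],[0,0,0]]}'
python3 - <<'E'
from h import *
s=telemetry.state();print(s['joint_pos'],s['force'],s["ee_pos"])
d=cam("scene")
w=cam("wrist")
f=lambda c,x,y,w,h,k:cv2.resize(c[y:y+h,x:x+w,::-1],None,fx=k,fy=k,interpolation=cv2.INTER_CUBIC)
cv2.imwrite("pics/p3.png",np.hstack([f(d["color"],216,120,100,150,4),cv2.resize(w["color"][100:400,120:320,::-1],(400,600))]))
E
```

```text
time_s: 14.18
ee_pos: [0.5012, 0.0249, 0.2763]
tcp_rot: [-2.193, 0.004, 0.613]
force: [-0.0, 0.5, -0.9]
gripper_width: 0.154
time_s: 15.55
ee_pos: [0.5197, 0.0063, 0.3094]
tcp_rot: [3.071, -0.029, 0.623]
force: [0.6, 0.1, -2.1]
gripper_width: 0.151
[-0.44797767  0.25770686  0.40799047  1.78038972 -0.06552677  1.06203841
  0.59689653] [ 0.55223322  0.05958371 -2.14536664] [0.51968222 0.00631233 0.30944036]
```

View pics/p3.png

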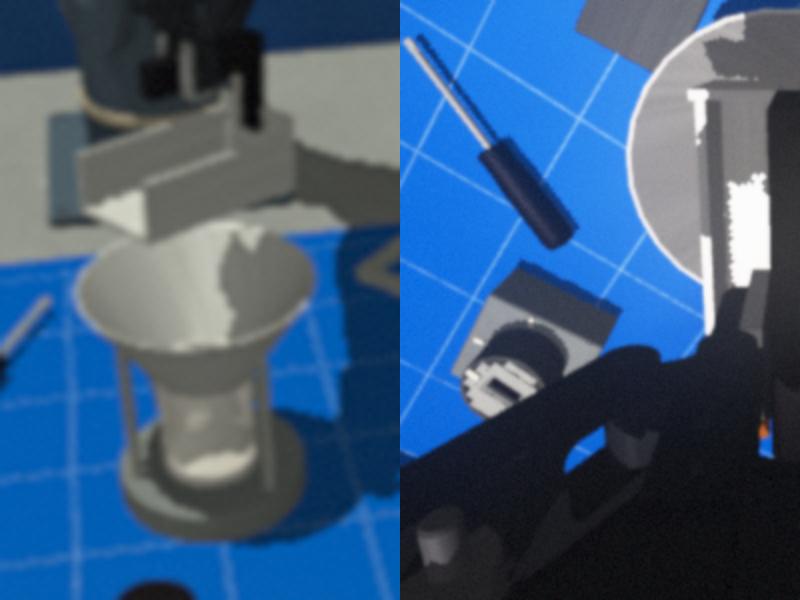

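The scoop looks empty in the visible half of the tray, and pieces are visible in the barrel around (210,400). I'll carry the scoop to free bench near (0.53, 0.19).

```bash
python3 -m pendant '{"claw":[255,255,255,255,255,255],"travel":[[24,-29,0],[24,-29,0],[24,-29,0],[24,-29,0],[22,-29,0],[0,0,0]],"delta_rot":[[0,0,0],[0,0,0],[0,0,0],[0,0,0],[4,0,0],[0,0,0]]}';  python3 - <<'E'
from h import *
s=telemetry.state();print(s['joint_pos'],s['force'],s["ee_pos"],s["tcp_rot"])
R=Rn.from_euler('xyz',s["tcp_rot"]);T=Rn.from_euler('xyz',[np.pi,0,s["tcp_rot"][2]])
print("level rotvec",np.degrees((R.inv()*T).as_rotvec()))
d=cam("top");e=cam("scene")
f=lambda c,x,y,w,h,k:cv2.resize(c[y:y+h,x:x+w,::-1],None,fx=k,fy=k,interpolation=cv2.INTER_CUBIC)
cv2.imwrite("pics/p4.png",np.hstack([f(d["color"],240,110,180,200,2),f(d["color"],335,160,74,80,5),]) if 0 else cv2.hconcat([f(d["color"],250,120,200,200,2),f(d["color"],335,160,80,80,5)]))
E
```

```text
time_s: 16.4
ee_pos: [0.536, 0.1926, 0.3033]
tcp_rot: [-3.138, -0.031, 0.611]
force: [0.3, -1.5, -1.6]
gripper_width: 0.147
[-0.64871193  0.35840319  0.32860455  1.64275512 -0.13765861  1.13293507
  0.32649808] [ 0.26349913 -1.51011147 -1.60218351] [0.53601774 0.1925868  0.30333142] [-3.13847039 -0.03058264  0.61084807]
level rotvec [-0.17887841 -1.75225478  0.0027355 ]
```

View pics/p4.png

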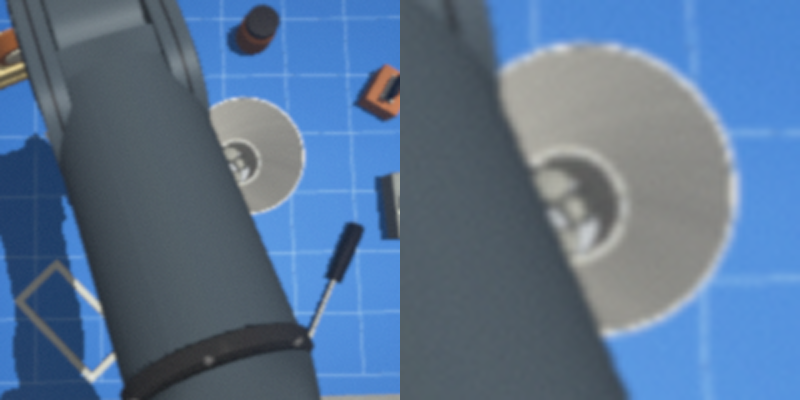

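The funnel cone is empty and pieces lie in the neck opening at (575,215). Next I set the scoop down.

```bash
python3 -m pendant '{"claw":[255,255,255,255,255,255,255,255,255],"travel":[[0,0,0],[0,0,35],[0,0,35],[0,0,35],[0,0,35],[0,0,35],[0,0,30],[0,0,8],[0,0,0]],"delta_rot":[[0,-2,0],[0,0,0],[0,0,0],[0,0,0],[0,0,0],[0,0,0],[0,0,0],[0,0,0],[0,0,0]]}'
```

```text
time_s: 17.62
ee_pos: [0.5397, 0.1752, 0.0893]
tcp_rot: [3.133, 0.001, 0.592]
force: [-0.4, -0.5, -0.6]
gripper_width: 0.15
```

```bash
python3 -m pendant '{"claw":[255,255,255,255,255],"travel":[[0,0,8],[0,0,6],[0,0,3],[0,0,2],[0,0,0]],"delta_rot":[[0,0,0],[0,0,0],[0,0,0],[0,0,0],[0,0,0]]}'
```

```text
time_s: 18.25
ee_pos: [0.5417, 0.1754, 0.072]
tcp_rot: [3.132, -0.004, 0.592]
force: [0.5, 0.1, -1.3]
gripper_width: 0.154
```

```bash
python3 -m pendant '{"claw":[255,255],"travel":[[0,0,2],[0,0,0]],"delta_rot":[[0,0,0],[0,0,0]]}' && python3 -m pendant '{"claw":[200,120,60,0,0,0,0,0,0,0,0],"travel":[[0,0,0],[0,0,0],[0,0,0],[0,0,0],[0,0,0],[0,0,-20],[0,0,-40],[0,0,-40],[0,0,-40],[0,0,-20],[0,0,0]],"delta_rot":[[0,0,0],[0,0,0],[0,0,0],[0,0,0],[0,0,0],[0,0,0],[0,0,0],[0,0,0],[0,0,0],[0,0,0],[0,0,0]]}'; python3 -c "
from h import *
print(telemetry.state()['joint_pos'])"
```

```text
time_s: 18.5
ee_pos: [0.5425, 0.1752, 0.0715]
tcp_rot: [3.132, -0.006, 0.592]
force: [-2.4, 0.3, 1.9]
gripper_width: 0.152
time_s: 19.88
ee_pos: [0.5407, 0.1759, 0.2358]
tcp_rot: [3.131, -0.006, 0.592]
force: [0.2, -0.1, -0.3]
gripper_width: 1.001
[-0.6273232   0.42609832  0.33284907  1.73434342 -0.15127507  0.99906321
  0.35061919]
```

```bash
python3 -m pendant '{"claw":[0,0,0,0,0,0,0,0,0,0,0,0],"travel":[[0,0,-30],[-18,45,0],[-18,45,0],[-18,45,0],[-18,45,0],[-18,45,0],[-18,45,0],[-18,45,0],[-18,45,0],[-18,45,0],[0,0,0],[0,0,0]],"delta_rot":[[0,0,0],[0,0,-7],[0,0,-7],[0,0,-6],[0,0,0],[0,0,0],[0,0,0],[0,0,0],[0,0,0],[0,0,0],[0,0,0],[0,0,0]]}'
python3 - <<'E'
from h import *
print(telemetry.state()['joint_pos'])
d=cam("wrist");cv2.imwrite("pics/w2.png",d["color"][:,:,::-1]);np.savez("w2.npz",**{k:d[k] for k in("mtx","R","t")})
E
```

```text
time_s: 21.38
ee_pos: [0.7482, -0.2126, 0.2482]
tcp_rot: [-3.133, 0.008, 0.959]
force: [0.7, 0.1, 0.1]
gripper_width: 1.0
[ 0.10029728  0.76217119  0.26727084  1.05709389 -0.18287333  1.3550956
  1.29675631]
```

View pics/w2.png

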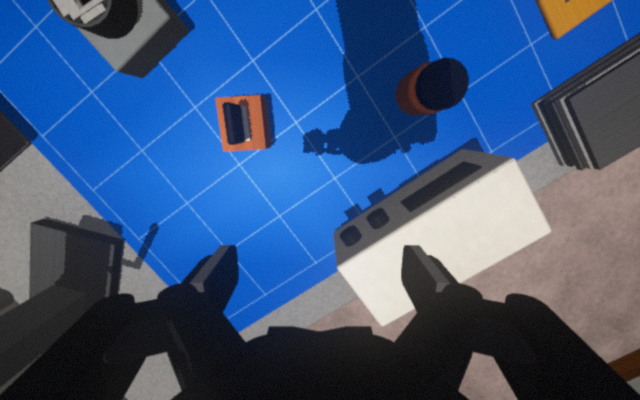

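I overshot because the tool axes turned mid-row. The key stand is at (244,122) in the wrist view, so I'll move above it and measure by masks.

```bash
python3 -m pendant '{"claw":[0,0,0,0],"travel":[[-33,-23,0],[-33,-23,0],[-33,-23,0],[0,0,0]],"delta_rot":[[0,0,0],[0,0,0],[0,0,0],[0,0,0]]}'
python3 - <<'E'
from h import *
d=cam("wrist");cv2.imwrite("pics/w3.png",d["color"][:,:,::-1]);np.savez("w3.npz",**{k:d[k] for k in("mtx","R","t")})
p=px(d,[.635,-.255,.08]);print("expected",p)
x,y=map(int,p);x0,y0=max(x-70,0),max(y-70,0)
c=d["color"][y0:y0+140,x0:x0+140,::-1]
t=cam("top")["color"][145:245,425:491,::-1]
o=np.zeros((600,800,3),np.uint8);o[:560,:]=0
o[:560,:560]=cv2.resize(c,(560,560),interpolation=cv2.INTER_CUBIC)
# switch region in same frame, lower-scale
q=px(d,[.455,-.285,.09]);print("switch exp",q,x0,y0)
o[:360,562:]=cv2.resize(t,(238,360),interpolation=cv2.INTER_CUBIC)
cv2.imwrite("pics/k1.png",o)
E
```

```text
time_s: 21.92
ee_pos: [0.6304, -0.2495, 0.2486]
tcp_rot: [-3.13, 0.007, 0.966]
force: [0.7, 0.4, 0.7]
gripper_width: 1.003
expected [318.2666965  192.94751231]
switch exp [191.71249236  68.60658344] 248 122
```

View pics/k1.png

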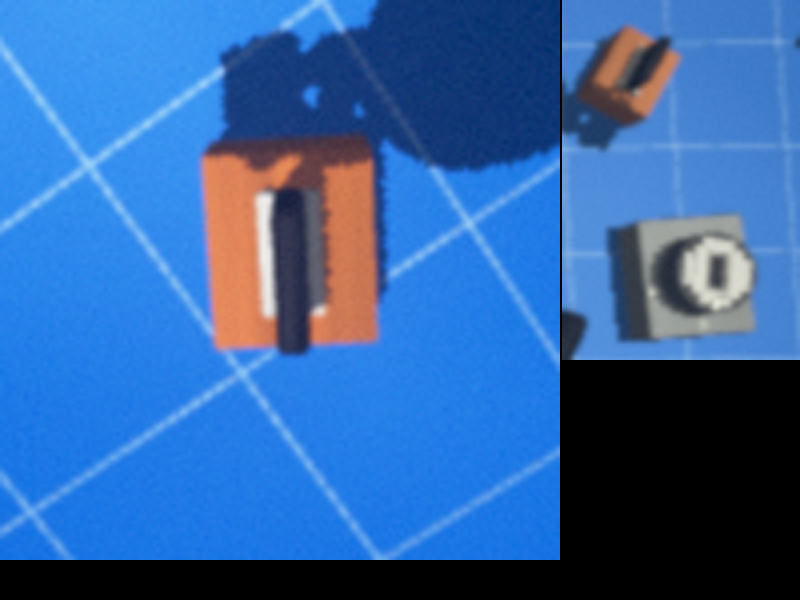

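The key bow is at crop (290,200)–(293,353) and the collar centre at crop (292,253), i.e. px (321,185). It is nearly aligned with the jaws.

Run:
```python
from h import *
d=dict(np.load("w3.npz"));im=cv2.imread("pics/w3.png")
C=lambda x,y,z:ray(d,248+x/4,122+y/4,z)
q=[C(258,190,.048),C(325,190,.048),C(325,317,.048),C(263,317,.048)]
print("collar",np.mean(q,0),[np.round(v[:2],4) for v in q])
hd=lambda a,b:np.degrees(np.arctan2(a[1]-b[1],a[0]-b[0]))
print("heads",hd(q[0],q[3]),hd(q[1],q[2]))
far,near=C(290,190,.048),C(293,353,.088);print("bow",far,near,(far+near)/2,hd(far,near),np.linalg.norm((far-near)[:2]))
def slot(d,img,p,r,name):
    x,y=map(int,p);x0,y0=max(x-r,0),max(y-r,0)
    c=cv2.resize(img[y0:y+r,x0:x+r],None,fx=8,fy=8,interpolation=cv2.INTER_CUBIC);g=c.max(2)
    print(name,"range",np.percentile(g,[5,50,95]))
    m=((g<g.max()*.5)*255).astype(np.uint8)
    cs,h=cv2.findContours(m,cv2.RETR_CCOMP,cv2.CHAIN_APPROX_NONE)
    for k in cs:
        a=cv2.contourArea(k)/64
        if 20<a<600:
            rr=cv2.minAreaRect(k);b=cv2.boxPoints(rr)/8+[x0-.44,y0-.44]
            P=np.array([ray(d,*w,.09)[:2] for w in b]);L=P[1]-P[0],P[2]-P[1]
            n=[np.linalg.norm(v) for v in L];l=L[int(n[1]>n[0])]
            print(name,round(a,1),"ctr",P.mean(0).round(4),"size",np.round(n,4),"heading",np.degrees(np.arctan2(l[1],l[0])).round(1))
slot(d,im,px(d,[.455,-.285,.09]),40,"wrist")
t=cam("top");slot(t,t["color"],px(t,[.455,-.285,.09]),16,"top")
```

```text
collar [ 0.6354535  -0.25122966  0.048     ] [array([ 0.6123, -0.2485]), array([ 0.6242, -0.2312]), array([ 0.6584, -0.2544]), array([ 0.647 , -0.2709])]
heads 147.18894358387877 145.86454043491483
bow [ 0.61796218 -0.24022482  0.048     ] [ 0.65226279 -0.26267345  0.088     ] [ 0.63511248 -0.25144913  0.068     ] 146.7965644309484 0.04099356363643348
wrist range [ 58. 170. 229.]
wrist 324.3 ctr [ 0.4584 -0.2887] size [0.0126 0.0259] heading -8.0
wrist 175.4 ctr [ 0.4514 -0.2374] size [0.0112 0.0239] heading 5.0
top range [ 65. 161. 215.]
top 27.9 ctr [ 0.4575 -0.2909] size [0.0114 0.0245] heading 176.2
top 175.2 ctr [ 0.4528 -0.259 ] size [0.0446 0.0638] heading -175.4
```

```bash
python3 -m pendant '{"claw":[0,0,0,0,0,0,0,0],"travel":[[1,5,0],[0,0,35],[0,0,35],[0,0,35],[0,0,30],[0,0,15],[0,0,0],[0,0,0]],"delta_rot":[[0,0,-1.5],[0,0,0],[0,0,0],[0,0,0],[0,0,0],[0,0,0],[0,0,0],[0,0,0]]}'
```

```text
time_s: 23.08
ee_pos: [0.6462, -0.2438, 0.0924]
tcp_rot: [-3.134, 0.002, 1.014]
force: [0.1, -0.1, 0.3]
gripper_width: 1.002
```

```bash
python3 -m pendant '{"claw":[0,0,0,0,0,0],"travel":[[-12,-5,0],[0,0,0],[0,0,14],[0,0,12],[0,0,8],[0,0,0]],"delta_rot":[[0,0,1.4],[0,0,0],[0,0,0],[0,0,0],[0,0,0],[0,0,0]]}'
```

```text
time_s: 23.82
ee_pos: [0.6355, -0.2524, 0.0582]
tcp_rot: [-3.137, 0.001, 0.987]
force: [-0.4, -0.7, -0.1]
gripper_width: 1.002
```

```bash
python3 -m pendant '{"claw":[255,255,255,255,255,255],"travel":[[0,0,2],[0,0,0],[0,0,0],[0,0,0],[0,0,0],[0,0,0]],"delta_rot":[[0,0,0],[0,0,0],[0,0,0],[0,0,0],[0,0,0],[0,0,0]]}' 80; python3 -c "
from h import *
s=telemetry.state();print(s['joint_pos'],s['ft_torque'])"
```

```text
time_s: 24.58
ee_pos: [0.6361, -0.2525, 0.0569]
tcp_rot: [-3.138, 0.001, 0.988]
force: [-0.3, -0.4, -0.5]
gripper_width: 0.103
[ 0.18990332  0.77408358  0.21127801  1.59166607 -0.20582532  0.80117439
  1.47451656] [-0.08284827  0.00292091  0.02377646]
```

```bash
python3 -m pendant '{"claw":[255,255,255,255,255,255,255,255,255,255,255,255,255,255,255,255],"travel":[[0,0,-15],[0,0,-30],[0,0,-30],[0,0,-30],[0,0,-25],[0,0,0],[-21,-21,0],[-21,-21,0],[-21,-21,0],[-21,-21,0],[-21,-21,0],[-21,-21,0],[0,0,0],[0,0,0],[0,0,0],[0,0,0]],"delta_rot":[[0,0,0],[0,0,0],[0,0,0],[0,0,0],[0,0,0],[0,0,0],[0,0,0],[0,0,0],[0,0,0],[0,0,0],[0,0,0],[0,0,0],[0,0,-9],[0,0,-9],[0,0,-8],[0,0,0]]}'
python3 - <<'E'
from h import *
s=telemetry.state();print(s['joint_pos'],np.degrees(s['tcp_rot']))
d=cam("wrist");cv2.imwrite("pics/w4.png",d["color"][:,:,::-1]);np.savez("w4.npz",**{k:d[k] for k in("mtx","R","t")})
print(px(d,[.458,-.2895,.09]))
e=cam("scene");t=cam("top");p=px(t,[.458,-.29,.12]).astype(int);r=px(e,[.458,-.29,.12]).astype(int)
f=lambda c,p:cv2.resize(c[p[1]-32:p[1]+32,p[0]-32:p[0]+32,::-1],(200,200),interpolation=cv2.INTER_CUBIC)
o=np.zeros((400,800,3),np.uint8);o[:,:600]=cv2.resize(d["color"][100:400,95:545,::-1],(600,400));o[:200,600:]=f(e["color"],r);o[200:,600:]=f(t["color"],p)
cv2.imwrite("pics/k2.png",o)
E
```

```text
time_s: 26.58
ee_pos: [0.4526, -0.288, 0.1934]
tcp_rot: [-3.135, -0.002, 1.453]
force: [0.1, 0.6, 0.3]
gripper_width: 0.104
[ 0.38321652  0.41703762  0.13753757  1.85436234 -0.0715368   0.88141651
  2.0078679 ] [-1.79649830e+02 -1.20837879e-01  8.32427383e+01]
[316.96381515 207.1211411 ]
```

View pics/k2.png

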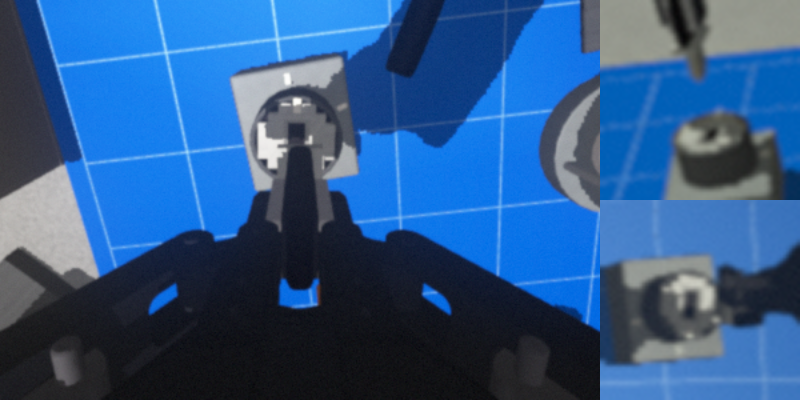

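The key hangs upright above the switch, with the disc centre at wrist px (317,205) as predicted. I'll correct and lower it to just above the slot.

```bash
python3 -m pendant '{"claw":[255,255,255,255,255,255],"travel":[[0,0,20],[0,0,20],[0,0,5],[0,0,0],[-1,7,0],[0,0,0]],"delta_rot":[[0,0,0],[0,0,0],[0,0,0],[0,0,0],[0,0,0],[0,0,0]]}'; python3 -c "
from h import *
s=telemetry.state();print(s['ee_pos'],np.degrees(s['tcp_rot']),s['force'])
y=s['tcp_rot'][2];print('key',s['ee_pos'][:2]-.0013*np.array([np.sin(y),-np.cos(y)]),'tip',s['ee_pos'][2]-.049)"
```

```text
time_s: 27.48
ee_pos: [0.4614, -0.2901, 0.149]
tcp_rot: [-3.138, -0.0, 1.443]
force: [-0.9, 0.6, -0.3]
gripper_width: 0.104
[ 0.46138531 -0.29013399  0.14902095] [-1.79806756e+02 -1.70588524e-02  8.26990934e+01] [-0.89851365  0.59790695 -0.25865785]
key [ 0.46009585 -0.28996878] tip 0.10002094636597232
```

```bash
python3 -m pendant '{"claw":[255,255,255,255,255],"travel":[[0,-2,0],[0,0,6],[0,0,6],[0,0,6],[0,0,0]],"delta_rot":[[0,0,0],[0,0,0],[0,0,0],[0,0,0],[0,0,0]]}'; python3 -c "
from h import *
s=telemetry.state();print(s['ee_pos'],np.degrees(s['tcp_rot']),s['force'],s['ft_torque'])"
```

```text
time_s: 28.1
ee_pos: [0.459, -0.2899, 0.13]
tcp_rot: [-3.138, -0.0, 1.443]
force: [0.3, 0.2, 0.1]
gripper_width: 0.101
[ 0.45900323 -0.28989833  0.13002759] [-1.79814269e+02 -1.26660664e-02  8.26787447e+01] [0.32160105 0.24965007 0.05621399] [-0.02652489  0.00871316  0.06239298]
```

The tip is 9 mm into the slot with no contact force.

```bash
python3 -m pendant '{"claw":[255,255,255,255,255,255],"travel":[[0,0,7],[0,0,7],[0,0,6],[0,0,4],[0,0,2],[0,0,0]],"delta_rot":[[0,0,0],[0,0,0],[0,0,0],[0,0,0],[0,0,0],[0,0,0]]}'; python3 -c "
from h import *
s=telemetry.state();print(s['ee_pos'],np.degrees(s['tcp_rot']),s['force'],s['ft_torque'])"
```

```text
time_s: 28.85
ee_pos: [0.4594, -0.2902, 0.1049]
tcp_rot: [-3.141, 0.0, 1.443]
force: [0.5, 0.2, -0.3]
gripper_width: 0.105
[ 0.45941267 -0.29021424  0.1049468 ] [-1.79948816e+02  5.90753718e-03  8.26575407e+01] [ 0.45288098  0.18544631 -0.31513787] [-0.04095287  0.02297019  0.01589299]
```

```bash
python3 -m pendant '{"claw":[255,255,255,255],"travel":[[0,0,2],[0,0,2],[0,0,0],[0,0,0]],"delta_rot":[[0,0,0],[0,0,0],[0,0,0],[0,0,0]]}'
```

```text
time_s: 29.35
ee_pos: [0.4598, -0.2905, 0.1049]
tcp_rot: [3.139, 0.001, 1.442]
force: [-0.4, 0.4, -0.7]
gripper_width: 0.103
```

The key is seated: extra push gives no more depth. Turning clockwise.

```bash
python3 -m pendant '{"claw":[255,255,255,255,255,255,255,255],"travel":[[0,0,0],[0,0,0],[0,0,0],[0,0,0],[0,0,0],[0,0,0],[0,0,0],[0,0,0]],"delta_rot":[[0,0,7],[0,0,7],[0,0,7],[0,0,7],[0,0,7],[0,0,7],[0,0,7],[0,0,0]]}'; python3 -c "
from h import *
s=telemetry.state();print(s['ee_pos'],np.degrees(s['tcp_rot']),s['force'],s['ft_torque'],s['joint_pos'])"
```

```text
time_s: 30.35
ee_pos: [0.4591, -0.2921, 0.1046]
tcp_rot: [3.139, 0.0, 0.558]
force: [-1.3, 0.4, 6.6]
gripper_width: 0.105
[ 0.45912032 -0.29210228  0.10464339] [1.79860994e+02 1.97385201e-02 3.19676695e+01] [-1.29566607  0.40125402  6.6317618 ] [ 0.33212219  0.34349553 -0.01523789] [ 0.22881437  0.56638864  0.38046566  1.94763149 -0.31867304  0.68371135
  1.36223529]
```

```bash
python3 -m pendant '{"claw":[255,255,255,255,255,255],"travel":[[0.6,-1,0],[0,0,0],[0,0,0],[0,0,0],[0,0,0],[0,0,0]],"delta_rot":[[0,0,6],[0,0,6],[0,0,6],[0,0,5],[0,0,5],[0,0,0]]}'; python3 -c "
from h import *
s=telemetry.state();print(s['ee_pos'],np.degrees(s['tcp_rot']),s['force'],s['ft_torque'])"
```

```text
time_s: 31.1
ee_pos: [0.4584, -0.2923, 0.1047]
tcp_rot: [3.137, 0.001, 0.055]
force: [-1.8, 0.3, 6.8]
gripper_width: 0.103
[ 0.45840318 -0.29226779  0.10465321] [1.79765235e+02 6.24563584e-02 3.16746462e+00] [-1.84271188  0.28593095  6.83401313] [0.401853   0.39517764 0.74763409]
```

```bash
python3 -m pendant '{"claw":[255,255,255],"travel":[[0,0,0],[0,0,0],[0,0,0]],"delta_rot":[[0,0,5],[0,0,5],[0,0,0]]}'; python3 -c "
from h import *
s=telemetry.state();print(np.degrees(s['tcp_rot']),s['ft_torque'])"
```

```text
time_s: 31.48
ee_pos: [0.4581, -0.2917, 0.1047]
tcp_rot: [3.136, 0.004, -0.11]
force: [-2.8, 1.2, 6.4]
gripper_width: 0.102
[179.69118494   0.21206584  -6.31659213] [0.69608032 0.73044707 2.10718721]
```

The torque rose to 2.1 N m, so the switch is at its stop. I'll ease off a little, release and lift straight up.

```bash
python3 -m pendant '{"claw":[255,220,180,120,60,0,0,0,0,0,0,0],"travel":[[0,0,0],[0,0,0],[0,0,0],[0,0,0],[0,0,0],[0,0,0],[0,0,0],[0,0,-15],[0,0,-30],[0,0,-40],[0,0,-30],[0,0,0]],"delta_rot":[[0,0,-3],[0,0,0],[0,0,0],[0,0,0],[0,0,0],[0,0,0],[0,0,0],[0,0,0],[0,0,0],[0,0,0],[0,0,0],[0,0,0]]}'
python3 - <<'E'
from h import *
d=cam("wrist");e=cam("scene")
r=px(e,[.458,-.29,.12]).astype(int)
f=lambda c,x,y,w,h,W,H:cv2.resize(c[y:y+h,x:x+w,::-1],(W,H),interpolation=cv2.INTER_CUBIC)
o=np.zeros((600,800,3),np.uint8)
o[:300,:480]=f(d["color"],0,0,640,400,480,300)
o[300:,:480]=f(e["color"],130,140,320,200,480,300)
o[:300,480:]=f(d["color"],255,140,128,120,320,300)
o[300:,480:]=f(e["color"],r[0]-32,r[1]-30,64,60,320,300)
cv2.imwrite("pics/k3.png",o)
E
```

```text
time_s: 32.98
ee_pos: [0.4586, -0.2919, 0.2262]
tcp_rot: [3.134, 0.004, -0.057]
force: [-0.7, -0.2, -0.7]
gripper_width: 1.005
```

View pics/k3.png

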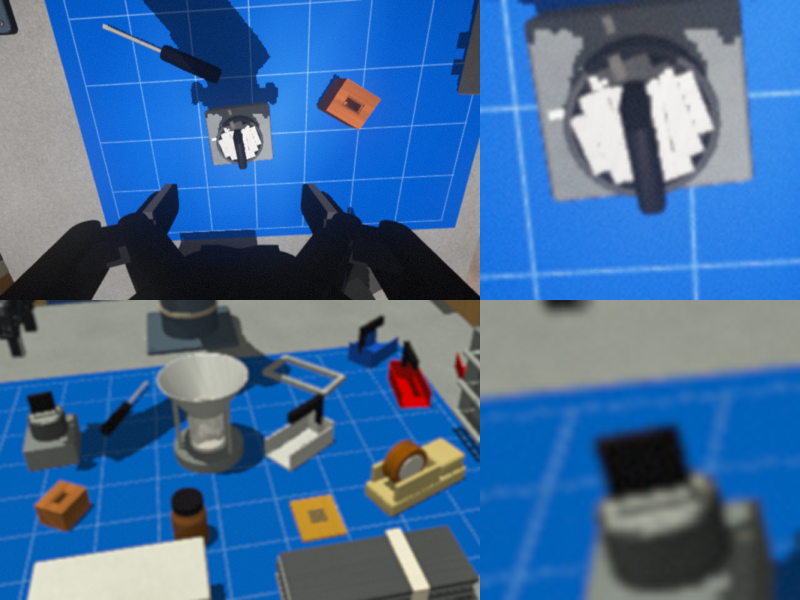

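The key stands upright with its collar flush, turned about 78°. The stand is empty, the scoop is flat and the bystanders are in place. One last numeric check of the tray, the bench and the neck before handing in.

Run:
```python
from h import *
t=cam("top");g=t["color"].max(2).astype(int)
# scoop at about (.5425,.175), heading 124 deg: sample tray floor on a grid, cols y -24..24, rows x -54..48
c,s=np.cos(np.radians(123.9)),np.sin(np.radians(123.9))
for x in range(-54,50,12):
    print(x,[int(g[tuple(px(t,[.5425+(x*c-y*s)/1e3,.1752+(x*s+y*c)/1e3,.004]).round().astype(int)[::-1])]) for y in range(-27,28,6)])
p=px(t,[.513,.003,.098]).round().astype(int);print("neck",p);print(g[p[1]-10:p[1]+11:2,p[0]-12:p[0]+13:2])
o=cv2.imread("pics/top0.png").max(2).astype(int);n=abs(o-g)>45
k,l,st,ce=cv2.connectedComponentsWithStats(n.astype(np.uint8))
print("changed blobs",[(tuple(ce[i].astype(int)),st[i,4]) for i in range(1,k) if st[i,4]>8])
print(telemetry.state()["force"])
```

```text
-54 [233, 239, 241, 240, 240, 239, 240, 240, 240, 227]
-42 [229, 202, 119, 99, 163, 239, 240, 240, 241, 229]
-30 [228, 195, 93, 78, 104, 236, 240, 240, 242, 232]
-18 [225, 196, 91, 77, 137, 231, 239, 241, 241, 233]
-6 [225, 199, 76, 78, 135, 231, 239, 240, 241, 228]
6 [230, 200, 76, 76, 115, 218, 240, 240, 241, 221]
18 [230, 228, 77, 77, 115, 237, 239, 239, 241, 231]
30 [225, 226, 89, 71, 132, 238, 238, 239, 241, 231]
42 [225, 195, 95, 83, 82, 205, 238, 239, 240, 225]
neck [367 202]
[[169 169 174 186 159 109 102 100 105 135 165 148 135]
 [170 172 182 146 141 146 129  97  92  93 118 163 141]
 [171 183 194 163 157 164 166 140  95  91  94 140 163]
 [170 184 172 163 156 163 151 119  90  88  92 110 160]
 [172 192 176 136 111 120 122 154 127  91  89  94 161]
 [169 187 178 156 152 176 130 157 149 101  88  94 162]
 [168 168 145 125 141 181 175 122 139 158 100 109 155]
 [169 172 174 153 159 156 154 145 185 181 103 151 158]
 [167 165 182 186 165 158 169 168 187 153 140 173 140]
 [165 165 167 176 186 161 165 159 169 169 172 143 136]
 [164 162 162 160 163 164 176 177 174 155 140 137 135]]
change
[... 458 characters left out ...]
361), np.int64(204)), np.int32(11)), ((np.int64(361), np.int64(274)), np.int32(6518)), ((np.int64(252), np.int64(211)), np.int32(35)), ((np.int64(448), np.int64(211)), np.int32(41)), ((np.int64(460), np.int64(220)), np.int32(44)), ((np.int64(472), np.int64(219)), np.int32(86)), ((np.int64(449), np.int64(228)), np.int32(19)), ((np.int64(217), np.int64(350)), np.int32(8077)), ((np.int64(86), np.int64(331)), np.int32(710)), ((np.int64(42), np.int64(335)), np.int32(242)), ((np.int64(7), np.int64(342)), np.int32(211)), ((np.int64(347), np.int64(346)), np.int32(330)), ((np.int64(51), np.int64(357)), np.int32(10)), ((np.int64(41), np.int64(361)), np.int32(57))]
[-0.61841663 -0.82249064  0.1087832 ]
```

```bash
python3 -c "
from bench import manip;print(manip.sign_off())"
```

```text
the job is handed in; nothing more can be done
None
```

I poured the five pieces through the funnel, set the empty scoop down flat, and left the key seated and turned in the switch. I handed the job in at about 33 s of the 72 s allowed, and no verdict was reported.

- **Pouring:** I tipped the silver scoop to about 54° over the funnel. The last checks show an empty tray and a clear funnel cone, with pieces lying below the neck. No piece is visible on the bench. I could not count the five one by one inside the barrel.
- **Scoop:** It stands on free bench near (0.54, 0.18), released and looking flat, not at its original spot.
- **Key:** The tip went 34 mm deep, with the collar on top of the switch and no further travel when pushed. I turned it clockwise until the torque rose to 2.1 N m. The last picture shows it turned about 78° (roughly 1.3 rad). The jaws turned about 89°, so they slipped a little on the bow at the stop.
- **Bystanders and robot:** No bystander looked moved in the last picture, and a before/after comparison of the overhead view showed no change at any of them; the arm and its shadow hide part of that view. The gripper ended open, about 12 cm above where it let go of the key, touching nothing.
- **Disagreements:** The wrist and overhead cameras differed by up to 7 mm on the scoop, so I used the mean. They differed by about 2 mm and 4° on the slot. Both were within the clearances.

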